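# Check the thickness of a knife handle scale on its tang with a sprung height gauge

## Robot

A 6-joint arm with a two-finger parallel gripper is mounted at the origin on the work surface. World frame = base frame: x ahead of the robot, y to its left, z up, the work surface at z = 0. Lengths are in mm, angles in rad, forces in N, time in s.
With the tool pointing down it reaches from about 425 to 925 mm from the base axis. Payload 12.5 kg.
Tool frame: the origin (TCP) lies at the very end of the fingers, on their centre line; the grasp point (between the pads) lies 19 mm behind it (arm.grasp_offset is the z of the grasp point in the tool frame, in mm); z points along the fingers, y is the direction in which the jaws open and shut (so a half turn about z gives the same grasp; the last joint's range is limited). The gripper opens to 85 mm and grips with 20 to 120 N. Pads are 22 mm wide; open, the fingers measure 114 mm over their backs; the gripper's body (76 mm by 85 mm) begins 54 mm behind the grasp point. The pads swing forward as they close: fully open they stand 13 mm farther back than shut.
Start: joints at [-1.414, 0.491, 1.559, -0, 1.092, -0.106], TCP at [162.388, -603.552, 231.327] pointing down, gripper open.
Joint ranges: [-3.1, 3.1], [-0.84, 2.19], [0.05, 2.79], [-1.13, 4.28], [0.06, 2.93], [-2.69, 2.69]. Speed limits (rad/s): [2.22, 2.22, 2.79, 3.14, 3.14, 3.14].

## Interface

Orientations are given as a unit quaternion [w, x, y, z].
In Python, from rig import arm, imaging gives the robot as it stands.
- The arm moves only by the shell command python3 -m jog 'ROWS' [OPENING] [FORCE]. ROWS is JSON, a list of rows, each a list of 2 entries, a list of its own where there are three numbers: the shift along the tool's x, y, z in cm, then the turn about the tool's z in degrees. A call has 1 to 20 rows; each row shifts and turns the commanded pose from where the row before left it, along the tool's axes as they then stand; what a row does not reach is not made up. A row lasts 1/8 s, in which the tool goes at most 62.5 mm and 10.7 degrees, less where a joint would pass 70% of its speed; a pose out of reach is approached as far as the arm can. A call is refused whole if a number of a shift passes 6.25 or a number of a turn 10.7, either way. A call with a gripper value outside its range is refused whole. OPENING is the closure, from 0 (fully open) to 1 (shut), set as the call begins (- or left out, the last holds). The fingers move at their own pace and stop on an object; FORCE is the grip in N (left out, the last holds). Time passes only in rows, so rows that do not move let the fingers close. It gives the time, the measured TCP pose, the force and the opening at its end, in the units of the state.
- arm.read_state(): the state, without advancing time (a new reading comes with each control period).
- imaging.capture(name): name is "scene" or "top" or "wrist"; returns a dict with "frame" (420x560x3 uint8, red, green, blue), "mtx" (3x3 intrinsics, pixels), "k1" (the pictures are not rectified: a ray, as slopes to the right and down, at radius r is drawn at 1 + k1 r^2 times it, then the intrinsics apply), "T" (4x4, takes a point from camera to world coordinates); the wrist camera has in their place "T_tool_cam" (4x4, takes a point from camera to tool coordinates, whose origin is the TCP and whose axes are the flange's). Camera axes: x right, y up, looking along -z (the intrinsics and any distortion apply to the point x, -y, -z); pixel columns grow to the right and rows downward; lengths in mm; the calibration is good to about 2 mm. A picture is of the moment at which its call begins: read the wrist's pose just before it. There is no depth.
- arm.finish_job(): hands the job in, once; it reports no verdict.
The state is a dict: "time": time; "joint_pos": joint angles; "qvel": joint speeds; "tau": joint torques, N m; "tcp_pos": TCP position; "orientation": TCP orientation; "ft_force": force on the tool from outside, world axes, zero at the start; "wrist_torque": the same for the moment, N m; "finger_gap": finger opening in mm.
Only numpy, scipy, OpenCV 4.12 (cv2) and the standard library are available. Lean on these libraries where they do the work, as an engineer would, in place of code of your own. Each camera call takes 0.05 s, during which the arm holds its last target. There are 200 camera calls.

## Task

Lay the orange handle scale (not the black one) on the dark tang of the knife blank, flush with the tang all round, without shifting the blank. Then take the sprung height gauge from its sloping stand, lower it gently in the hand (do not drop it) squarely astride the tang so that both its legs stand flat on the grey stone plate and its foot rests on the middle of the scale and reads the stack height, and leave it standing there. Leave the black scale, the bottle, the tin and the jar where they are.

Things in the scene. Friction and masses are not known exactly. Their poses are not given: they have to be found in the camera images.
- plate: fixed grey stone surface plate, 260 x 180 x 25 mm (x, y, z); origin at the centre of its underside, on the bench; its top is 25 mm up
- blank: loose steel knife blank, 0.25 kg, lying flat on the plate. Its dark tang is 110 x 32 x 6 mm (x, y, z); the brighter, slightly thinner blade continues from the tang's +x end for about 100 mm more and is at most 27 mm wide. Origin: centre of the underside of the tang; x along the blank to the blade
- scale: loose orange handle scale, a slab 110 x 32 x 14 mm (x, y, z) with two small flush brass pin heads on top, about 0.09 kg, starting flat on the sanding board, beside the black one (about 90 mm between centres). Origin: centre of its underside; x along its length, z up. Either way round fits the tang
- scale_mid (a point): centre of the top face of the orange scale
- spare: loose black handle scale, same size and origin as the orange one, on the same board; to be left alone
- board: fixed low sanding board, 170 x 200 x 10 mm (x, y, z), to the left or right of the plate (across from the gauge stand); the two scales lie on it; origin at the centre of its underside
- stand: fixed blue sloping stand, base 140 x 110 mm, left or right of the plate. It holds the gauge tipped 35 degrees, top leaning to the stand's -x, on a 100 mm wide ledge against a 100 mm wide, 45 mm high back plate, both square to the gauge: it comes out along its own +z. Nothing of it is higher than the gauge. Origin: centre of its underside
- gauge: loose sprung height gauge, about 0.4 kg: aluminium bridge, two legs 40 x 12 x 58 mm (x, y, z) centred at y = -36 and +36 mm (60 mm clear between), crossbar 40 x 84 mm from z = 46 to 58 mm, red grip block 30 x 26 mm (x, y) from z = 58 to 102 mm. Origin: midway between the legs at the level of their soles; z up through the grip. In the stand it is tipped 35 degrees about its y
- gauge_grip (a point): point in the middle of the red grip block, 82 mm above the gauge's soles
- foot (a joint): slide of the gauge's foot along the gauge's z, 0 to 0.030 m: 0 = fully down, its underside 10 mm above the level of the leg soles; grows as it is pushed up. Height under the foot = value + 10 mm; the right stack of 20 mm (6 tang + 14 scale) reads 0.010. The spring pushes the foot down with 0.8 N plus 40 N/m
- foot_tip (a point): centre of the underside of the gauge's round foot (16 mm across), on the gauge's z axis
- bottle: loose amber bottle, 44 mm across, 170 mm tall, standing on the bench between the plate and the board or stand; origin at the centre of its underside
- tin: loose tin with a green band, 48 mm across, 100 mm tall, standing on the bench on the other side of the plate; origin at the centre of its underside
- jar: loose blue jar, 56 mm across, 90 mm tall, standing on the bench between the plate and the robot; origin at the centre of its underside
There are look-alikes about, which are no part of the job. Leave any brown look-alike of the gauge alone.

How it is judged (in metres and radians):
On the way, in this order (a step that is already met when the one before it is completed fails the run):
1. the orange scale lies flat on the tang, aligned with it (within 4 mm lengthways, 3 mm sideways, 4 degrees) and let go, the gauge not yet over it (x of scale in the frame of blank between -0.004 and 0.004 m and y of scale in the frame of blank between -0.003 and 0.003 m and z of scale in the frame of blank between 0.004 and 0.0075 m and angle between the x axis of scale and the x axis of blank, either way round below 0.07 rad and angle between scale's own z axis and vertical below 0.04 rad and distance of blank from where it was at the start of the episode below 0.015 m and z of blank in the frame of plate between 0.0235 and 0.0265 m and contact force between the fingers and scale below 0.1 N and horizontal distance between foot_tip and scale_mid above 0.1 m), for 0.2 s.
2. the gauge, still held by the fingers, is lowered over the middle of the scale until its soles are within 5 mm of the plate and its foot is pushed up (not dropped) (z of gauge in the frame of plate below 0.03 m and horizontal distance between foot_tip and scale_mid below 0.012 m and value of joint foot above 0.0045 m and contact force between the fingers and gauge above 1 N), for 0.1 s.
At the end, for the whole second after the job is handed in: Orange scale flat on the tang (4 mm lengthways, 3 mm sideways, 4 deg), blank flat on the plate within 15 mm of its start; gauge standing upright on the plate (2 deg), square to the blank (8 deg), its foot within 10 mm of the scale's middle and reading 8.5 to 11.5 mm; all at rest (x of scale in the frame of blank between -0.004 and 0.004 m and y of scale in the frame of blank between -0.003 and 0.003 m and z of scale in the frame of blank between 0.004 and 0.0075 m and angle between the x axis of scale and the x axis of blank, either way round below 0.07 rad and angle between scale's own z axis and vertical below 0.04 rad and distance of blank from where it was at the start of the episode below 0.015 m and z of blank in the frame of plate between 0.0235 and 0.0265 m and z of gauge in the frame of plate between 0.0235 and 0.0268 m and angle between gauge's own z axis and vertical below 0.035 rad and angle between the x axis of gauge and the x axis of blank, either way round below 0.15 rad and horizontal distance between foot_tip and scale_mid below 0.01 m and value of joint foot between 0.0085 and 0.0115 m and linear speed of each of gauge, scale below 0.01 m/s); the robot touches nothing.
It fails at once if the black scale moved more than 20 mm or tipped (distance of spare from where it was at the start of the episode above 0.02 m or angle between spare's own z axis and vertical above 0.3 rad).
It fails at once if the bottle moved more than 20 mm or tipped (distance of bottle from where it was at the start of the episode above 0.02 m or angle between bottle's own z axis and vertical above 0.3 rad).
It fails at once if the tin moved more than 20 mm or tipped (distance of tin from where it was at the start of the episode above 0.02 m or angle between tin's own z axis and vertical above 0.3 rad).
It fails at once if the jar moved more than 20 mm or tipped (distance of jar from where it was at the start of the episode above 0.02 m or angle between jar's own z axis and vertical above 0.3 rad).
It fails at once if the gauge struck the plate, scale or blank hard (over 60 N) (contact force between gauge and plate above 60 N or contact force between gauge and scale above 60 N or contact force between gauge and blank above 60 N).
It also fails if it takes over 72 s, if anything falls off the work surface, if the arm or the gripper's body presses on something with over 40 N, if the wrist force passes 120 N, or if a joint passes its speed limit or range.

## Working session

There is one attempt and no reset: what is moved stays moved. The work goes in short steps, Python scripts to look and compute and a shell command to move; the robot and the scene stay as the last step left them, time stands still between calls to the robot, and variables do not carry over. Pictures are saved under pics/ and viewed, about 8 in all and at most 12, crops included, and the job is handed in when it is done.

```bash
mkdir -p pics; ls
python3 - <<'E'
from rig import arm, imaging
import cv2,numpy as np,pickle
s=arm.read_state();print(s)
for n in("scene","top"):
    c=imaging.capture(n);print(n,c["mtx"],c["k1"],c["T"])
    pickle.dump(c,open(f"pics/{n}0.pkl","wb"))
    cv2.imwrite(f"pics/{n}0.png",cv2.resize(c["frame"][:,:,::-1],(800,600),interpolation=cv2.INTER_CUBIC))
print(arm.grasp_offset)
E
```

```text
pics
{'time': 0.0, 'joint_pos': array([-1.41361323e+00,  4.91549644e-01,  1.55947783e+00,  2.31233893e-05,
        1.09168155e+00, -1.05583666e-01]), 'qvel': array([ 0.00082208,  0.00067561, -0.00053568, -0.00057298,  0.00053668,
       -0.00044018]), 'tau': array([-6.45179398e-05, -6.18448806e+01, -2.61587995e+01, -4.77428887e-05,
        4.11844245e-03,  2.82300050e-07]), 'tcp_pos': array([ 162.34584427, -603.30426081,  230.72412359]), 'orientation': array([-5.58261150e-04,  9.91382156e-01,  1.31000418e-01, -4.14585144e-06]), 'ft_force': array([ 0.31787848, -0.17855513, -0.19840347]), 'wrist_torque': array([ 0.02745384, -0.0036882 ,  0.04356587]), 'finger_gap': 85.36210673565412}
scene [[511.30461001   0.         277.30361855]
 [  0.         511.30461001 210.46493302]
 [  0.           0.           1.        ]] 0.03135375439975783 [[-2.55016953e-01 -5.53646180e-01  7.92743502e-01  1.67413407e+03]
 [ 9.66782321e-01 -1.31349645e-01  2.19269728e-01  2.15405828e+02]
 [-1.72712698e-02  8.22327901e-01  5.68751726e-01  9.31080526e+02]
 [ 0.00000000e+00  0.00000000e+00  0.00000000e+00  1.00000000e+00]]
top [[538.61511857   0.         279.20410736]
 [  0.         538.61511857 205.52025684]
 [  0.           0.           1.        ]] -0.09101352518192475 [[-2.00443850e-02  9.95112335e-01 -9.66936545e-02  3.71727495e+02]
 [-9.99788116e-01 -1.94970557e-02  6.60206020e-03 -7.17960176e+01]
 [ 4.68454998e-03  9.68055009e-02  9.95292294e-01  1.74409076e+03]
 [ 0.00000000e+00  0.00000000e+00  0.00000000e+00  1.00000000e+00]]
-18.700000000000003
```

View pics/top0.png

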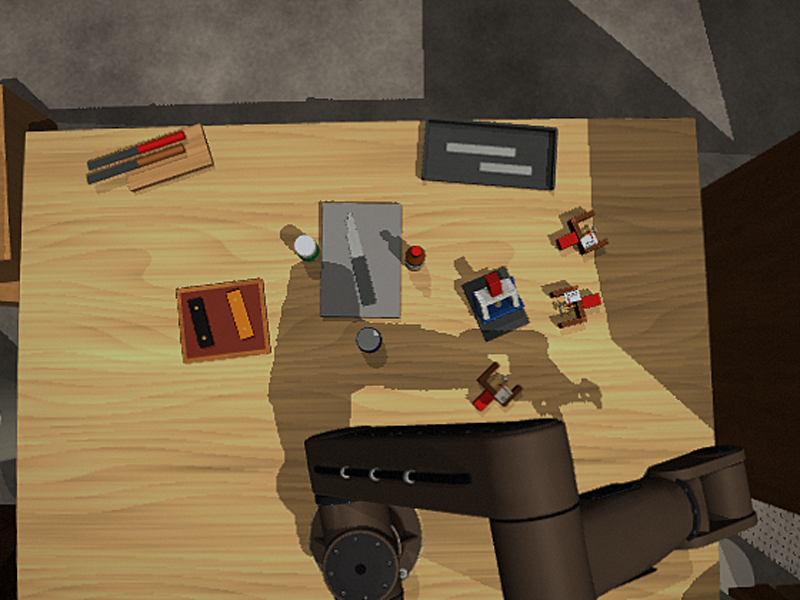

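View pics/scene0.png

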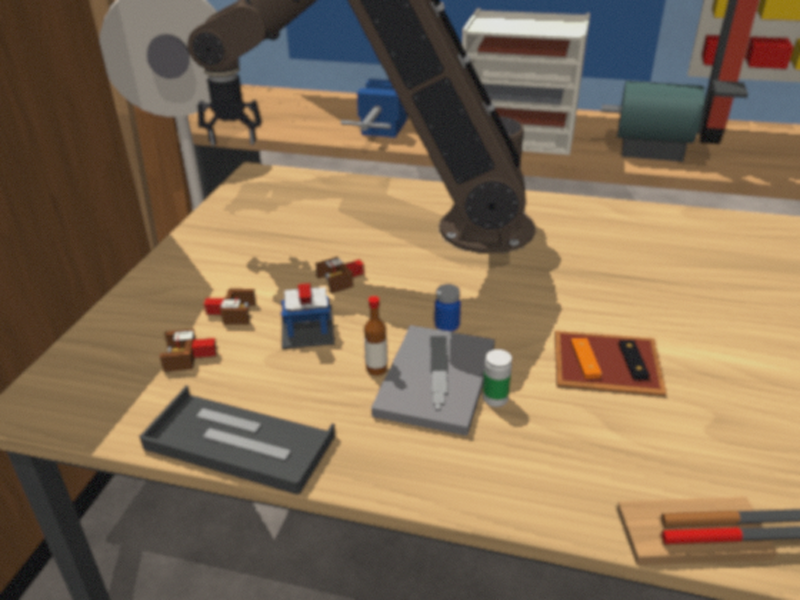

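The top view (800x600) shows the plate at (360,260) with the blank on it and its tang end at the bottom (368,285). The board is at left with the black scale at (200,322) and the orange at (240,315). The stand and gauge are at (497,300) with the grip at (493,285), leaning away from the robot. The bottle is at (415,257), the tin at (307,250) and the jar at (369,340). The brown look-alikes are further right.

```bash
cat > h.py <<'E'
from rig import arm, imaging
import cv2,numpy as np,pickle
from scipy.spatial.transform import Rotation as R
def tool():
    s=arm.read_state();q=s["orientation"];T=np.eye(4);T[:3,:3]=R.from_quat(np.r_[q[1:],q[0]]).as_matrix();T[:3,3]=s["tcp_pos"];return T
def grab(n,tag):
    W=tool();c=imaging.capture(n)
    if n=="wrist": c["T"]=W@c["T_tool_cam"]
    pickle.dump(c,open(f"pics/{tag}.pkl","wb"));return c
def load(tag): return pickle.load(open(f"pics/{tag}.pkl","rb"))
def ray(c,px):
    d=(np.linalg.inv(c["mtx"])@[px[0],px[1],1])[:2];u=d.copy()
    for _ in range(30): u=d/(1+c["k1"]*(u@u))
    v=c["T"][:3,:3]@[u[0],-u[1],-1];return c["T"][:3,3],v
def pix(c,px,z):
    o,v=ray(c,px);return o+v*(z-o[2])/v[2]
def proj(c,p):
    p=(np.linalg.inv(c["T"])@np.r_[p,1])[:3];u=np.array([p[0],-p[1]])/-p[2];u=u*(1+c["k1"]*(u@u))
    return (c["mtx"]@np.r_[u,1])[:2]
def crop(c,x0,y0,x1,y1,k,name):
    cv2.imwrite(f"pics/{name}.png",cv2.resize(c["frame"][y0:y1,x0:x1,::-1],None,fx=k,fy=k,interpolation=cv2.INTER_CUBIC))
E
python3 - <<'E'
from h import *
np.set_printoptions(precision=1,suppress=True)
c=load("top0");k=.7
for n,p,z in [("plateUL",(320,203),25),("plateUR",(401,203),25),("plateLR",(400,318),25),("plateLL",(321,316),25),("tangend",(369,304),31),("tang/blade",(357,259),31),("tip",(349,214),29),
 ("or top",(234,291),24),("or bot",(247,339),24),("blk top",(195,299),24),("blk bot",(205,346),24),("boardUL",(177,289),10),("boardUR",(263,279),10),("boardLR",(270,353),10),("boardLL",(185,361),10),("bottle",(415,255),170),("tin",(306,246),100),("jar",(369,338),90),("grip",(493,285),100),("legL",(482,317),60),("legR",(521,304),60)]: print(n,pix(c,np.array(p)*k,z))
print(np.degrees(np.arccos(1)))
crop(c,300,165,390,245,8,"gaugecrop")
w=grab("wrist","w0");print(w["mtx"],w["k1"],w["T_tool_cam"])
E
```

```text
plateUL [749.3  92.   25. ]
plateUR [745.6 -92.2  25. ]
plateLR [483.8 -84.6  25. ]
plateLL [491.8  92.2  25. ]
tangend [516.1 -16.   31. ]
tang/blade [618.1   9.3  31. ]
tip [721.6  26.1  29. ]
or top [552.  288.2  24. ]
or bot [443.4 258.9  24. ]
blk top [535.6 376.9  24. ]
blk bot [429.3 353.8  24. ]
boardUL [560.6 422.3  10. ]
boardUR [579.6 224.8  10. ]
boardLR [411.5 209.6  10. ]
boardLL [396.7 403.   10. ]
bottle [ 604.1 -117.2  170. ]
tin [638.8 116.  100. ]
jar [437.9 -16.7  90. ]
grip [ 546.1 -285.7  100. ]
legL [ 480.1 -264.5   60. ]
legR [ 507.1 -351.5   60. ]
0.0
[[353.7   0.  281.6]
 [  0.  353.7 212.3]
 [  0.    0.    1. ]] -0.01631702345910504 [[  -0.     1.     0.3   77.1]
 [   1.     0.     0.     0.9]
 [  -0.     0.3   -1.  -142.9]
 [   0.     0.     0.     1. ]]
```

View pics/gaugecrop.png

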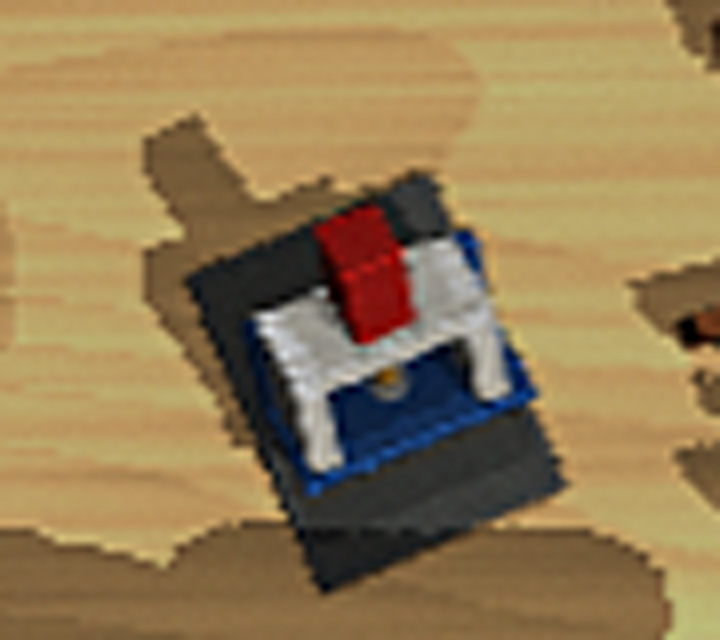

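```bash
cat >> h.py <<'E'
def to(p,yaw=None,st=None):
    T=tool();d=T[:3,:3].T@(np.array(p)-T[:3,3])/10;y=np.degrees(np.arctan2(T[1,0],T[0,0]))
    print("tcp",T[:3,3].round(1),"yaw",y.round(2),"shift cm",d.round(2),"turn deg",None if yaw is None else round(y-yaw,2))
E
python3 -c "
from h import *
np.set_printoptions(precision=1,suppress=True)
to([545,0,200],14)"
```

```text
tcp [ 162.4 -603.4  230.9] yaw 15.05 shift cm [ 52.6 -48.3   3.1] turn deg 1.05
```

```bash
python3 -m jog '[[[1.6,-1.5,0],0],[[3.3,-3,0],0],[[3.3,-3,0],0],[[3.3,-3,0.2],0],[[3.3,-3,0.2],0],[[3.3,-3,0.2],0],[[3.3,-3,0.2],0],[[3.3,-3,0.2],0],[[3.3,-3,0.2],0],[[3.3,-3,0.2],0],[[3.3,-3,0.2],0],[[3.3,-3,0.2],0],[[3.3,-3,0.2],0],[[3.3,-3,0.2],0],[[3.3,-3,0.3],0],[[3.3,-3,0.3],0],[[1.6,-1.6,0.2],0],[[0,0,0],0],[[0,0,0],0]]' 0.4
python3 - <<'E'
from h import *
c=grab("wrist","w1");cv2.imwrite("pics/w1.png",cv2.resize(c["frame"][:,:,::-1],(800,600),interpolation=cv2.INTER_CUBIC))
E
```

```text
time: 2.52
tcp_pos: [545.9, -2.6, 201.2]
orientation: [0.0, 0.991, 0.131, -0.0]
ft_force: [-0.9, -0.3, 0.0]
finger_gap: 51.5
```

View pics/w1.png

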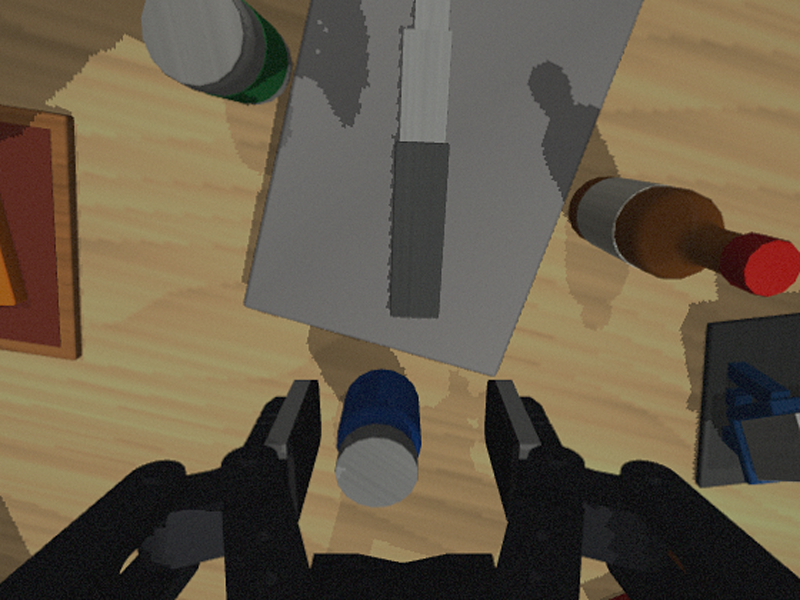

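Tang corners in the 800x600 wrist picture: about (394,142), (448,143), (439,318) and (390,317). The fingers straddle the jar in the view but are high above it.

Run:
```python
from h import *
np.set_printoptions(precision=1,suppress=True)
c=load("w1")
P=[pix(c,np.array(p)*.7,31) for p in [(394,142),(448,143),(439,318),(390,317)]]
print(np.array(P)); Z=[np.linalg.norm(P[i]-P[(i+1)%4]) for i in range(4)];print(np.array(Z),np.mean(P,0))
a=(P[0]+P[1]-P[2]-P[3])/2;print("yaw",np.degrees(np.arctan2(a[1],a[0])))
crop(c,255,85,330,235,4,"tang")
for n,p,z in [("jar",(377,470),90),("bot",(766,264),170),("tin",(192,40),100)]: print(n,pix(c,np.array(p)*.7,z))
to([475,266,200],15)
```

```text
[[619.4  21.2  31. ]
 [627.1  -9.8  31. ]
 [520.4 -35.4  31. ]
 [512.7  -4.1  31. ]]
[ 31.9 109.8  32.2 109.6] [569.9  -7.   31. ]
yaw 13.403146399064154
jar [438.3 -16.9  90. ]
bot [ 614.6 -119.2  170. ]
tin [638.3 116.4 100. ]
tcp [545.9  -2.9 201.3] yaw 15.02 shift cm [  0.1 -27.8   0.1] turn deg 0.02
```

```bash
python3 -m jog '[[[0.1,-1.5,0],0],[[0.1,-3.5,0],0],[[0.1,-4.5,0],0],[[0.1,-5,0],0],[[0,-5,0],0],[[0,-4.5,0],0],[[0,-3.5,0],0],[[0,-1.4,0],0],[[0,0,0],0],[[0,0,0],0]]'
python3 - <<'E'
from h import *
c=grab("wrist","w2");
a=cv2.resize(c["frame"][40:260,160:400,::-1],None,fx=2.2,fy=2.2,interpolation=cv2.INTER_CUBIC)
t=cv2.imread("pics/tang.png");t=t[:a.shape[0]];b=np.zeros((600,a.shape[1]+t.shape[1],3),np.uint8)
b[:a.shape[0],:a.shape[1]]=a
t=cv2.imread("pics/tang.png");b[:600,a.shape[1]:]=t
print(b.shape,a.shape);cv2.imwrite("pics/both.png",b[:600,:900] if b.shape[1]<=800 else cv2.resize(b,None,fx=800/b.shape[1],fy=800/b.shape[1]))
E
```

```text
time: 3.82
tcp_pos: [475.3, 277.0, 201.3]
orientation: [0.0, 0.991, 0.131, -0.0]
ft_force: [-0.3, -0.4, -0.1]
finger_gap: 51.5
(600, 828, 3) (484, 528, 3)
```

View pics/both.png

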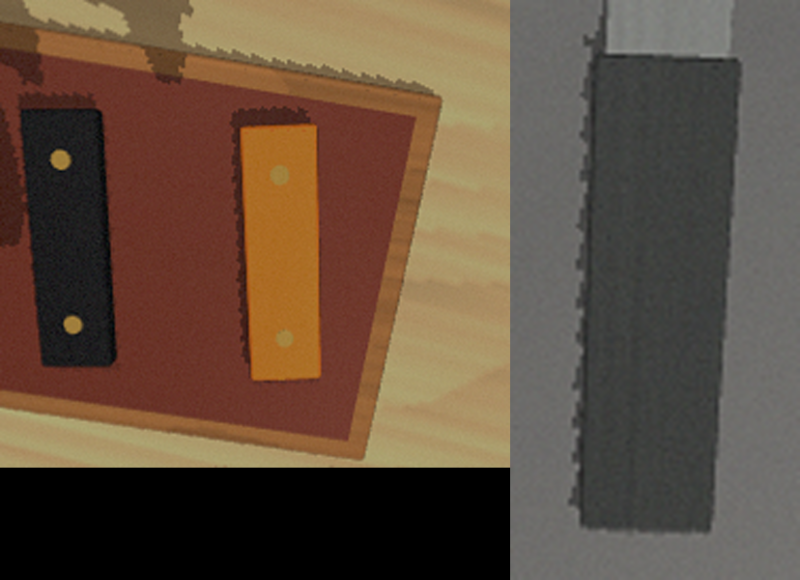

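The crops show the orange scale's top face with corners (241,126), (316,124), (321,376) and (251,380), and the tang with (596,56), (740,59), (711,531) and (580,527).

Run:
```python
from h import *
np.set_printoptions(precision=1,suppress=True)
def rep(c,Q,z):
    P=np.array([pix(c,q,z) for q in Q]);a=(P[0]+P[1]-P[2]-P[3])/2
    print(P.mean(0),"yaw",np.degrees(np.arctan2(a[1],a[0])).round(2),np.array([np.linalg.norm(P[i]-P[(i+1)%4]) for i in range(4)]))
s=800/828
rep(load("w1"),[(255+(X-528*s)/s/4,85+Y/s/4) for X,Y in [(596,56),(740,59),(711,531),(580,527)]],31)
c=load("w2");rep(c,[(160+X/s/2.2,40+Y/s/2.2) for X,Y in [(241,126),(316,124),(321,376),(251,380)]],24)
h=cv2.cvtColor(c["frame"],cv2.COLOR_RGB2HSV);m=cv2.inRange(h,(8,150,120),(22,255,255));m[:, :250]=0;m[:,320:]=0
m[:80]=0;m[230:]=0
n,l,st,ce=cv2.connectedComponentsWithStats(m);i=1+st[1:,4].argmax();print(st[i],ce[i],pix(c,ce[i],24))
ct=cv2.findContours((l==i).astype(np.uint8),0,1)[0][0][:,0]
W=np.array([pix(c,p,24)[:2] for p in ct],np.float32);print(cv2.minAreaRect(W))
to([497,273,60],15)
```

```text
[570.1  -7.4  31. ] yaw 12.83 [ 31.5 109.5  31.8 109. ]
[500.9 272.3  24. ] yaw 17.18 [ 30.5 108.   31.5 109. ]
[ 273   98   38  121 4139] [292.3 157.5] [504.1 273.7  24. ]
((500.67596435546875, 272.6930236816406), (109.35446166992188, 31.29836082458496), 17.1702938079834)
tcp [475.4 277.  201.3] yaw 14.98 shift cm [ 2.   0.9 14.1] turn deg -0.02
```

```bash
python3 -m jog '[[[0,0,1],-2.2],[[0,0,3],0],[[0,0,3],0],[[0,0,2],0],[[0,0,0],0],[[0,0,0],0]]' && python3 -c "
from h import *
to([500.8,272.5,13],17.2)"
```

```text
time: 4.62
tcp_pos: [475.7, 277.6, 112.0]
orientation: [-0.0, 0.989, 0.15, 0.0]
ft_force: [-0.4, -0.5, -0.4]
finger_gap: 51.4
tcp [475.7 277.6 112. ] yaw 17.21 shift cm [2.24 1.23 9.9 ] turn deg 0.01
```

```bash
python3 -m jog '[[[0.7,0.4,2],0],[[1.5,0.8,3],0],[[0,0,2.5],0],[[0,0,1.5],0],[[0,0,0.9],0],[[0,0,0],0],[[0,0,0],0]]' && python3 -c "
from h import *
to([500.8,272.5,13],17.2)"
```

```text
time: 5.5
tcp_pos: [500.0, 273.2, 12.9]
orientation: [-0.0, 0.989, 0.15, 0.001]
ft_force: [0.7, 0.4, 0.2]
finger_gap: 51.0
tcp [500.  273.2  12.9] yaw 17.26 shift cm [ 0.05  0.09 -0.01] turn deg 0.06
```

```bash
python3 -m jog '[[[0,0.1,0],0],[[0,0,0],0],[[0,0,0],0],[[0,0,0],0],[[0,0,0],0]]' 1 35 && python3 -m jog '[[[0,0,-0.5],0],[[0,0,-1.5],0],[[0,0,-3],0],[[0,0,-4],0],[[0,0,-4],0],[[0,0,-2],0],[[0,0,0],0],[[0,0,0],0]]'
python3 - <<'E'
from h import *
c=grab("wrist","w3");cv2.imwrite("pics/w3.png",cv2.resize(c["frame"][:,:,::-1],(800,600),interpolation=cv2.INTER_CUBIC))
to([570.1,-7.3,162],13.1)
E
```

```text
time: 6.12
tcp_pos: [500.3, 272.1, 13.1]
orientation: [-0.0, 0.989, 0.15, 0.001]
ft_force: [-1.7, -1.1, 7.0]
finger_gap: 31.0
time: 7.12
tcp_pos: [499.6, 271.9, 161.8]
orientation: [0.0, 0.989, 0.15, -0.0]
ft_force: [-0.4, -0.1, -1.1]
finger_gap: 31.1
tcp [499.5 271.9 161.4] yaw 17.25 shift cm [-1.54 28.75 -0.05] turn deg 4.15
```

View pics/w3.png

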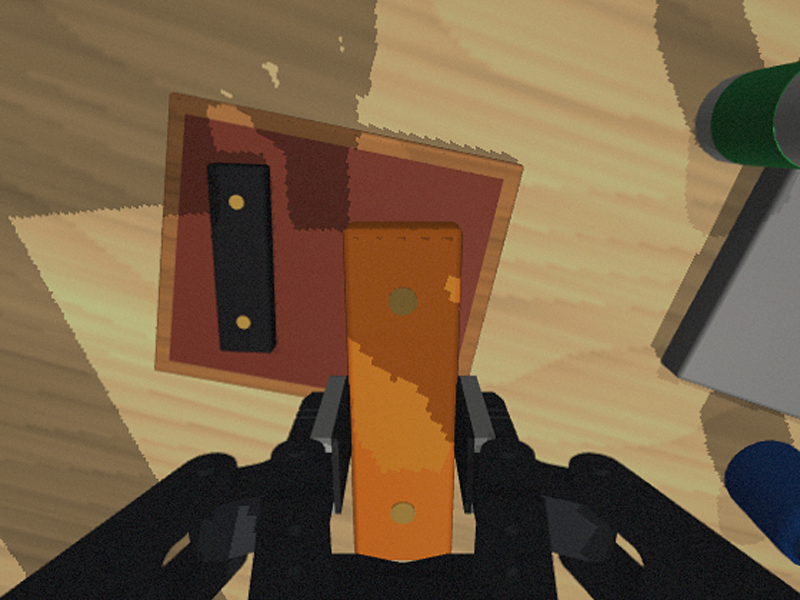

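The scale is held straight in the jaws, with pins at (403,301) and (403,513) and its front top edge at about y=237. The black scale is undisturbed.

Run:
```python
from h import *
np.set_printoptions(precision=1,suppress=True)
c=load("w3");T=np.linalg.inv(c["T"]@np.linalg.inv(c["T_tool_cam"]))
w2=load("w2");s=800/828
f=lambda p,z:(T@np.r_[pix(c,np.array(p)*.7,161.4+z),1])[:3]
for n,p,z in [("pin1",(403,301),10.9),("pin2",(403,513),10.9),("fL",(346,238),10.9),("fR",(461,238),10.9),("fbot",(403,224),-3.1)]: print(n,f(p,z))
print([pix(w2,(160+X/s/2.2,40+Y/s/2.2),24) for X,Y in [(280,175),(285,338)]])
```

```text
pin1 [ 35.5   1.1 -10.6]
pin2 [-35.3   1.  -10.5]
fL [ 52.9 -14.  -10.6]
fR [ 52.9  16.4 -10.6]
fbot [54.5  1.1  3.4]
[array([533.8, 282.4,  24. ]), array([466.9, 261.7,  24. ])]
```

```bash
python3 -m jog '[[[0,0,0],4.1],[[0.1,2,0],0],[[0.1,4,0],0],[[0.1,5,0],0],[[0.1,5,0],0],[[0.1,5,0],0],[[0.1,4.5,0],0],[[0,2.2,2],0],[[0,1,4],0],[[0,0,3],0],[[0,0,1.5],0],[[0,0,0],0],[[0,0,0],0]]'
python3 - <<'E'
from h import *
c=grab("wrist","w4");to([570,-6.5,60],13.1)
cv2.imwrite("pics/w4.png",cv2.resize(c["frame"][60:420,140:440,::-1],None,fx=5/3,fy=5/3,interpolation=cv2.INTER_CUBIC))
E
```

```text
time: 8.8
tcp_pos: [571.6, -6.1, 58.2]
orientation: [0.0, 0.993, 0.115, 0.001]
ft_force: [0.8, 0.5, -0.2]
finger_gap: 30.9
tcp [571.6  -6.1  58.3] yaw 13.18 shift cm [-0.17  0.   -0.17] turn deg 0.08
```

View pics/w4.png

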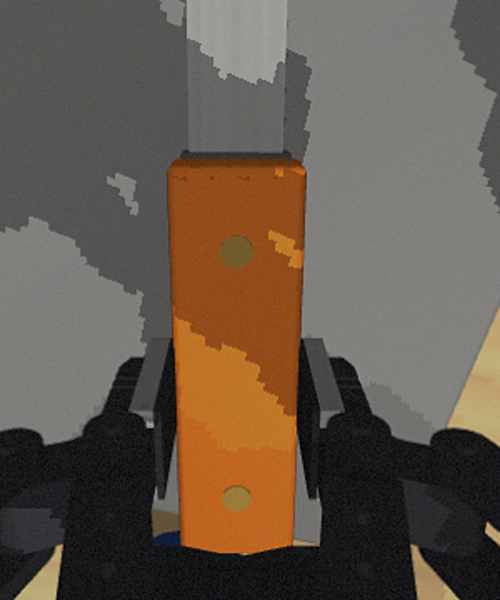

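The scale hovers just over the tang. The tang's front edge shows at y≈152, x 182–292, and the scale's pins are at x=236.

Run:
```python
from h import *
np.set_printoptions(precision=1,suppress=True)
c=load("w4");T=np.linalg.inv(c["T"]@np.linalg.inv(c["T_tool_cam"]))
f=lambda p,z:(T@np.r_[pix(c,(140+p[0]*.6,60+p[1]*.6),z),1])[:3]
for n,p,z in [("pin1",(236,251),69),("pin2",(236,498),69),("scale botL",(169,163),55),("botR",(305,163),55),("topfront",(237,176),69),("scale bot front",(237,160),55),("tangL",(182,152),31),("tangR",(292,152),31),("bladeL130",(188,130),30),("bladeR130",(287,130),30),("bladeL5",(187,5),30),("bladeR5",(287,5),30)]: print(n,f(p,z))
g=c["frame"].astype(int)
for y in (140,145,149,150,151,152,153,154,155,156,158,160): print(y,g[y,245:320:1].sum(1).tolist() if y in(140,152) else g[y,280].tolist())
```

```text
pin1 [ 35.7   0.9 -10.8]
pin2 [-34.7   0.9 -10.9]
scale botL [ 54.2 -15.7   3.2]
botR [54.1 18.1  3.2]
topfront [ 53.4   1.2 -10.8]
scale bot front [54.9  1.2  3.2]
tangL [ 53.5 -14.6  27.2]
tangR [53.5 17.  27.2]
bladeL130 [ 59.7 -12.8  28.2]
bladeR130 [59.6 15.5 28.3]
bladeL5 [ 92.9 -12.2  28.3]
bladeR5 [92.8 14.7 28.3]
140 [257, 245, 241, 249, 252, 251, 249, 245, 288, 301, 300, 297, 305, 285, 300, 294, 307, 301, 306, 308, 292, 297, 305, 302, 299, 310, 312, 297, 309, 295, 290, 313, 294, 293, 296, 290, 293, 290, 302, 298, 300, 298, 295, 298, 311, 300, 290, 297, 297, 288, 299, 302, 302, 311, 299, 297, 305, 291, 302, 297, 299, 297, 306, 298, 307, 238, 254, 243, 244, 258, 255, 239, 255, 244, 244]
145 [100, 99, 98]
149 [101, 102, 97]
150 [96, 97, 93]
151 [61, 62, 62]
152 [260, 256, 257, 197, 154, 154, 157, 163, 162, 158, 143, 139, 150, 143, 142, 144, 157, 150, 152, 134, 149, 154, 146, 144, 149, 146, 149, 147, 148, 146, 154, 134, 155, 154, 150, 144, 142, 151, 141, 148, 149, 154, 145, 131, 152, 151, 144, 150, 139, 144, 141, 139, 133, 144, 121, 130, 153, 133, 127, 120, 145, 153, 128, 153, 141, 151, 145, 157, 146, 148, 248, 243, 250, 242, 242]
153 [52, 52, 52]
154 [53, 48, 48]
155 [85, 50, 27]
156 [94, 52, 14]
158 [98, 50, 16]
160 [131, 69, 23]
```

```bash
python3 -m jog '[[[-0.1,0,0.5],0],[[0,0,0.8],0],[[0,0,0.6],0],[[0,0,0.3],0],[[0,0,0.1],0],[[0,0,0],0],[[0,0,0],0]]'
```

```text
time: 9.72
tcp_pos: [570.3, -6.3, 34.4]
orientation: [0.0, 0.993, 0.115, 0.0]
ft_force: [0.4, -0.1, -0.5]
finger_gap: 30.8
```

```bash
python3 -m jog '[[[0,0,0.05],0],[[0,0,0],0],[[0,0,0],0]]'; python3 -m jog '[[[0,0,0.04],0],[[0,0,0],0],[[0,0,0],0]]'
```

```text
time: 10.1
tcp_pos: [570.3, -6.3, 34.1]
orientation: [0.0, 0.993, 0.115, 0.0]
ft_force: [-1.8, 0.0, 6.4]
finger_gap: 30.8
time: 10.48
tcp_pos: [570.4, -6.3, 34.1]
orientation: [0.0, 0.993, 0.115, 0.0]
ft_force: [-3.7, -1.0, 9.9]
finger_gap: 31.2
```

```bash
python3 -m jog '[[[0,0,-0.05],0],[[0,0,0],0],[[0,0,0],0],[[0,0,0],0]]' 0.4; python3 -m jog '[[[0,0,-1],0],[[0,0,-3],0],[[-0.7,0,-5],0],[[-0.8,0,-5],0],[[-0.5,0,-3],0],[[0,0,0],0],[[0,0,0],0]]'
python3 - <<'E'
from h import *
c=grab("wrist","w5")
cv2.imwrite("pics/w5.png",cv2.resize(c["frame"][0:260,190:370,::-1],None,fx=3,fy=2.3,interpolation=cv2.INTER_CUBIC))
E
```

```text
time: 10.98
tcp_pos: [570.2, -6.3, 33.7]
orientation: [0.0, 0.993, 0.115, -0.0]
ft_force: [0.3, 0.6, 0.2]
finger_gap: 50.9
time: 11.85
tcp_pos: [550.4, -10.7, 203.5]
orientation: [-0.0, 0.993, 0.115, -0.0]
ft_force: [0.2, -0.7, -0.1]
finger_gap: 50.9
```

View pics/w5.png

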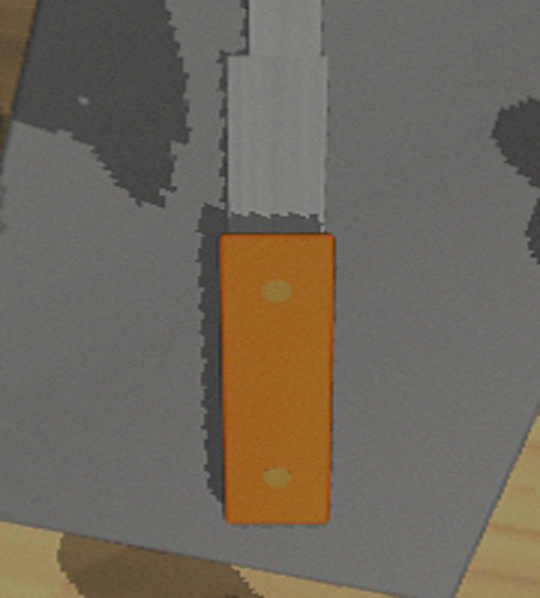

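The scale lies square on the blank, with its top face running from (220,235) to (328,522) in this crop and no tang showing.

Run:
```python
from h import *
np.set_printoptions(precision=1,suppress=True)
c=load("w5")
P=np.array([pix(c,(190+X/3,Y/2.3),45) for X,Y in [(220,236),(334,235),(328,522),(227,522)]]);a=(P[0]+P[1]-P[2]-P[3])/2
print(P.mean(0),np.degrees(np.arctan2(a[1],a[0])),[np.linalg.norm(P[i]-P[(i+1)%4]) for i in range(4)])
b=[pix(c,(190+X/3,Y/2.3),30) for X,Y in [(228,150),(326,150),(228,60),(327,60)]];print(b)
S=P.mean(0);u=np.array([np.cos(np.radians(13.1)),np.sin(np.radians(13.1)),0]);v=np.array([-u[1],u[0],0])
print([((x-S)@u,(x-S)@v) for x in b])
t=np.array([570.1,-7.3,45]);print("vs old tang",(S-t)@u,(S-t)@v)
# gauge view position
to([470,-310,230],15)
```

```text
[571.1  -7.6  45. ] 13.218838041929123 [np.float64(30.973942795672976), np.float64(108.187329358496), np.float64(30.531886605240608), np.float64(107.84636603071529)]
[array([649.3,  24.6,  30. ]), array([655.4,  -1.8,  30. ]), array([678.1,  30.9,  30. ]), array([684.1,   5. ,  30. ])]
[(np.float64(83.49660968244658), np.float64(13.669887735233598)), (np.float64(83.49792429932405), np.float64(-13.47941650762232)), (np.float64(112.94062251265947), np.float64(13.295439123068252)), (np.float64(112.9426592522991), np.float64(-13.337200103153895))]
vs old tang 0.8737047918843187 -0.5204268938665206
tcp [550.4 -10.7 203. ] yaw 13.16 shift cm [-14.6  27.3  -2.7] turn deg -1.84
```

```bash
python3 -m jog '[[[-0.5,1.5,-1],0],[[-1.5,3.5,-1],0],[[-2,4.5,-0.7],0],[[-2.5,5,0],0],[[-2.5,5,0],0],[[-2,4,0],0],[[-1.5,2.4,0],0],[[0,1,0],0],[[0,0,0],0],[[0,0,0],0]]' 0.4
python3 - <<'E'
from h import *
c=grab("wrist","w6");grab("scene","s6");grab("top","t6")
cv2.imwrite("pics/w6.png",cv2.resize(c["frame"][:,:,::-1],(800,600),interpolation=cv2.INTER_CUBIC))
E
```

```text
time: 13.15
tcp_pos: [490.4, -300.4, 230.8]
orientation: [-0.0, 0.993, 0.115, -0.0]
ft_force: [0.2, 0.0, -0.4]
finger_gap: 51.3
```

View pics/w6.png

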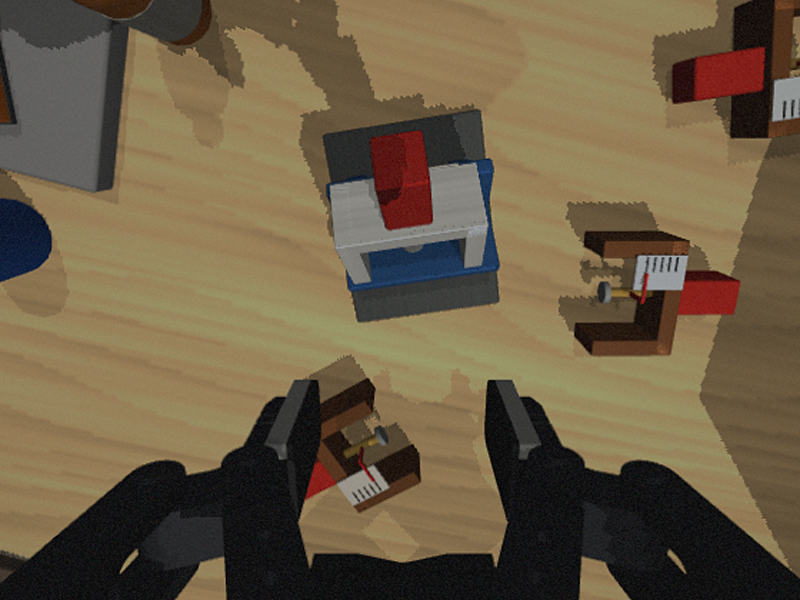

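The wrist view shows the gauge in its stand at (410,210), leaning up-image, with the brown look-alikes clear of it. I need an enlarged crop for a pose fit.

Run:
```python
from h import *
w=load("w6")["frame"][75:225,222:352,::-1];s=load("s6")["frame"][185:255,185:245,::-1]
a=cv2.resize(w,None,fx=4,fy=4,interpolation=cv2.INTER_CUBIC);b=cv2.resize(s,None,fx=4.5,fy=4.5,interpolation=cv2.INTER_CUBIC)
o=np.zeros((600,520+270,3),np.uint8);o[:,:520]=a;o[:315,520:]=b;cv2.imwrite("pics/g.png",np.clip(o*1.3,0,255).astype(np.uint8))
```

```text
(no output)
```

View pics/g.png

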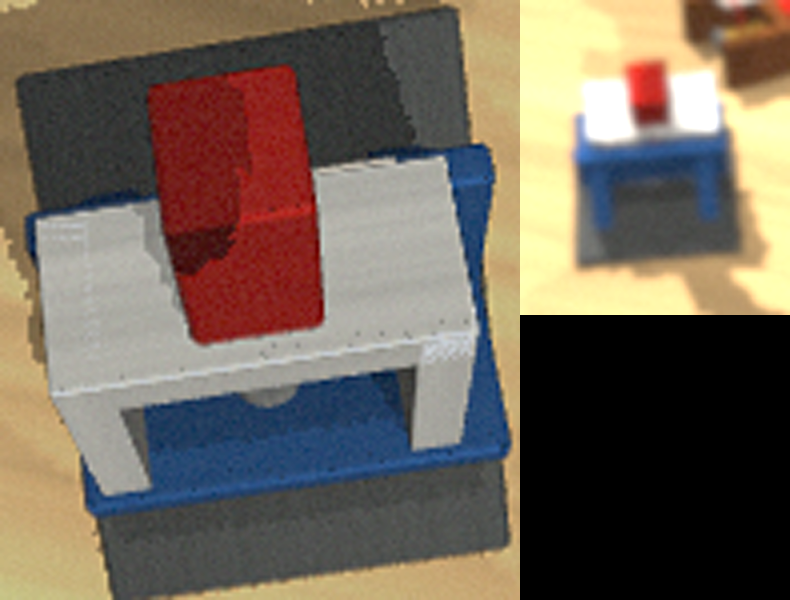

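Run:
```python
from h import *
from scipy.optimize import least_squares
np.set_printoptions(precision=2,suppress=True)
c=load("w6")
C=[((-20,-42,58),(37,220)),((-20,42,58),(445,157)),((20,-42,58),(55,392)),((20,42,58),(477,333)),((20,-42,0),(105,495)),((20,-30,0),(150,488)),((20,30,0),(415,449)),((20,42,0),(461,441)),
((-15,-13,102),(149,88)),((-15,13,102),(296,68)),((15,-13,102),(165,232)),((15,13,102),(316,207)),((15,-13,58),(195,342)),((15,13,58),(323,324)),((20,-30,46),(120,410)),((20,30,46),(414,366))]
A=np.array([a for a,_ in C],float);B=np.array([b for _,b in C])/4+[222,75]
def rot(y,t): return R.from_euler("ZY",[y,-t],degrees=True)
def res(v): return np.ravel([proj(c,p) for p in rot(v[3],v[4]).apply(A)+v[:3]]-B)
r=least_squares(res,[490,-305,20,197,35]);v=r.x
print(v,np.abs(r.fun).mean(),r.fun.reshape(-1,2))
r2=least_squares(lambda q:res(np.r_[q,35]),v[:4]);v2=r2.x;print("tilt35",v2)
Q=rot(v2[3],35)
for n,p in [("grip82",(0,0,82)),("top102",(0,0,102)),("topback",(-15,0,102)),("topfront",(15,0,102)),("edge-20",(-20,0,0)),("z axis",None)]: print(n,Q.apply(p)+v2[:3] if p else Q.apply([0,0,1]))
```

```text
[ 501.89 -306.54   38.95  201.68   36.16] 0.56470253538625 [[ 0.46 -0.45]
 [-0.67 -0.25]
 [-0.31  0.2 ]
 [-0.15 -0.75]
 [ 0.11 -0.18]
 [ 1.35 -0.24]
 [-1.81  0.35]
 [-0.58  0.51]
 [-0.29 -0.77]
 [-0.41 -1.55]
 [ 0.09  0.23]
 [ 0.51  0.64]
 [ 0.15  1.64]
 [ 0.67  1.28]
 [ 0.86 -0.39]
 [-0.11 -0.11]]
tilt35 [ 503.13 -306.06   40.46  201.66]
grip82 [ 546.84 -288.69  107.63]
top102 [ 557.5  -284.46  124.02]
topback [ 568.92 -279.92  115.41]
topfront [ 546.08 -288.99  132.62]
edge-20 [ 518.35 -300.01   28.99]
z axis [0.53 0.21 0.82]
```

```bash
python3 -m jog '[[[0,0,0],-4.2],[[0,0,0],-4.3],[[0,0,0],0],[[0,0,0],0]]' && python3 -c "
from h import *
to([549.5,-286.3,94],21.7)"
```

```text
time: 13.8
tcp_pos: [490.3, -300.9, 230.9]
orientation: [0.0, 0.982, 0.187, -0.0]
ft_force: [-0.8, -0.5, 0.5]
finger_gap: 51.1
tcp [ 490.3 -300.9  230.9] yaw 21.59 shift cm [ 6.04  0.82 13.69] turn deg -0.11
```

```bash
python3 -m jog '[[[1.5,0.2,1],0],[[3,0.4,1.5],0],[[1.5,0.2,2.5],0],[[0,0,3],0],[[0,0,2.5],0],[[0,0,1.8],0],[[0,0,1],0],[[0,0,0.4],0],[[0,0,0],0],[[0,0,0],0]]'
python3 - <<'E'
from h import *
to([549.5,-286.3,94],21.7)
c=grab("wrist","w7")
cv2.imwrite("pics/w7.png",cv2.resize(c["frame"][120:420,100:460,::-1],(720,600),interpolation=cv2.INTER_CUBIC))
E
```

```text
time: 15.05
tcp_pos: [549.2, -286.7, 94.6]
orientation: [0.0, 0.982, 0.188, 0.0]
ft_force: [-0.2, -0.2, -0.8]
finger_gap: 51.2
tcp [ 549.2 -286.7   94.6] yaw 21.65 shift cm [ 0.04 -0.03  0.06] turn deg -0.05
```

```bash
python3 -m jog '[[[0,0,0],0],[[0,0,0],0],[[0,0,0],0],[[0,0,0],0],[[0,0,0],0]]' 1 20; python3 -c "
from h import *
to([549.5,-286.3,94],21.7);print(arm.read_state()['wrist_torque'])"
```

```text
time: 15.72
tcp_pos: [549.0, -286.5, 94.3]
orientation: [0.0, 0.982, 0.188, 0.0]
ft_force: [-0.9, 0.9, 5.2]
finger_gap: 25.8
tcp [ 549.  -286.5   94.3] yaw 21.66 shift cm [ 0.05 -0.    0.03] turn deg -0.04
[0.21888779 0.16717821 0.06662901]
```

```bash
python3 -m jog '[[[0.29,0,-0.41],0],[[0.57,0,-0.82],0],[[0.86,0,-1.23],0],[[0.86,0,-1.23],0],[[0.86,0,-1.23],0],[[0.86,0,-1.23],0],[[0.57,0,-0.82],0],[[0,0,-1.5],0],[[0,0,-2],0],[[0,0,-2],0],[[0,0,-2],0],[[0,0,-1],0],[[0,0,0],0],[[0,0,0],0]]'
python3 - <<'E'
from h import *
print(arm.read_state()['wrist_torque'])
c=grab("wrist","w8");s=grab("scene","s8")
o=np.zeros((600,800,3),np.uint8)
T=tool();p=proj(s,T[:3,3]).astype(int);print(p)
o[:,:440]=cv2.resize(c["frame"][110:420,166:394,::-1],(440,600))
y0,x0=max(p[1]-50,0),p[0]-40;o[:,440:]=cv2.resize(s["frame"][y0:y0+100,x0:x0+60,::-1],(360,600))
cv2.imwrite("pics/w8.png",o)
E
```

```text
time: 17.48
tcp_pos: [593.9, -268.4, 247.8]
orientation: [-0.0, 0.982, 0.188, -0.001]
ft_force: [0.0, -0.0, -5.2]
finger_gap: 25.5
[ 0.08116425 -0.1039589   0.00461094]
[208 172]
```

View pics/w8.png

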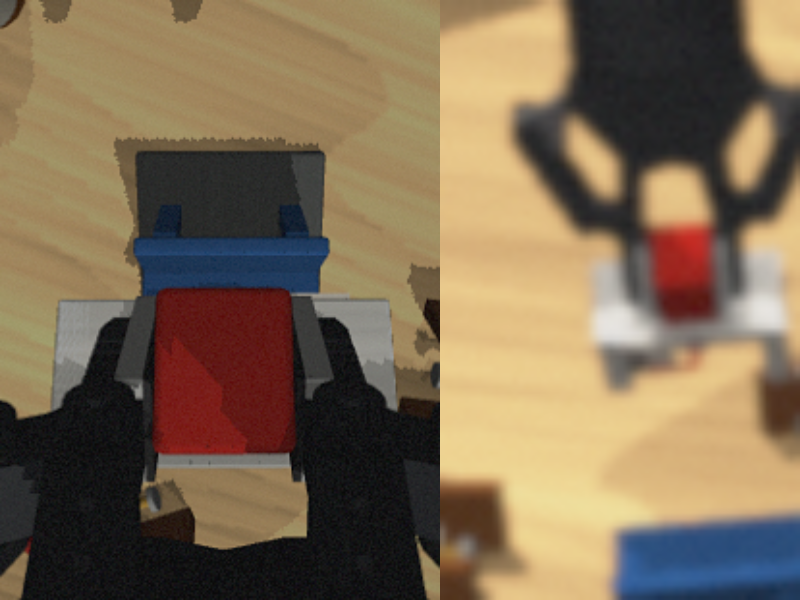

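The gauge is out of the stand and seems to have swung in the pads. The grip top face runs from (157,290) to (295,452), the crossbar's back edge is at y≈300 and its front edge at y≈467. I'll fit the tilt.

```bash
cat > fit.py <<'E'
from h import *
from scipy.optimize import least_squares
# gauge in tool frame: gauge x -> -tool x, y -> +tool y, z -> -tool z, tilted t about y
def fit(c,C,A,t0=0):
    c=dict(c);c["T"]=c["T_tool_cam"]
    P=np.array([a for a,_ in C],float);B=np.array([b for _,b in C])
    B=np.array([A(b) for b in B])
    def mod(v): 
        r=R.from_euler("Y",-v[3],degrees=True).apply(P-[0,0,88])*[-1,1,-1]
        return r+v[:3]
    f=lambda v:np.ravel([proj(c,p) for p in mod(v)]-B)
    r=least_squares(f,[0,1,-19,t0],loss="soft_l1");print(r.x.round(2),r.fun.reshape(-1,2).round(1).tolist());return r.x
E
python3 - <<'E'
from fit import *
C=[((-15,-13,102),(157,290)),((-15,13,102),(291,290)),((15,13,102),(295,452)),((15,-13,102),(153,452)),((-20,-42,58),(58,300)),((-20,42,58),(390,298))]
C2=C+[((20,-8,58),(180,467)),((20,8,58),(270,467))]
A=lambda b:(166+b[0]*228/440,110+b[1]*310/600)
c=load("w8")
for t in(0,30): fit(c,C,A,t);fit(c,C2,A,t)
E
```

```text
[ -0.43   0.96 -19.08  35.16] [[0.0, -0.6], [-0.1, -0.7], [0.4, 0.6], [-0.2, 0.6], [1.7, -0.5], [-1.9, 0.4]]
[-2.000e-02  9.600e-01 -1.985e+01  3.554e+01] [[-0.1, -0.9], [0.1, -1.0], [0.6, 0.8], [-0.5, 0.8], [1.3, -0.1], [-1.5, 0.8], [5.5, -0.2], [-6.5, -0.2]]
[ -0.43   0.96 -19.08  35.16] [[0.0, -0.6], [-0.1, -0.7], [0.4, 0.6], [-0.2, 0.6], [1.7, -0.5], [-1.9, 0.4]]
[-2.000e-02  9.600e-01 -1.985e+01  3.554e+01] [[-0.1, -0.9], [0.1, -1.0], [0.6, 0.8], [-0.5, 0.8], [1.3, -0.1], [-1.5, 0.8], [5.5, -0.2], [-6.5, -0.2]]
```

The fit still gives a 35° tilt, so the pads hold the gauge rigidly, and the tool itself cannot tip. I'll turn it upright by drawing the front faces of its legs gently against the far side of the fixed stand, so that it pivots in the lightly closed pads.

```bash
python3 -m jog '[[[1.5,0,0],0],[[2.2,0,0.5],0],[[1,0,2],0],[[0,0,3],0],[[0,0,3.5],0],[[0,0,3],0],[[0,0,2],0],[[0,0,1.2],0],[[0,0,0],0],[[0,0,0],0]]'
python3 - <<'E'
from h import *
R0=np.array([549,-286.5,94.3]);T=tool();d=T[:3,:3].T@(T[:3,3]-R0);print("L,y,h",d*[1,1,-1],arm.read_state()["wrist_torque"])
E
```

```text
time: 18.82
tcp_pos: [638.4, -251.4, 97.6]
orientation: [0.001, 0.982, 0.188, 0.001]
ft_force: [0.0, -0.7, -5.2]
finger_gap: 25.8
L,y,h [96.02903737  0.39524103  3.23858712] [ 0.05249024 -0.07789861  0.02272102]
```

```bash
python3 -m jog '[[[-0.6,0,0.1],0],[[-1,0,0.2],0],[[-1,0,0],0],[[-0.6,0,0],0],[[0,0,0],0]]'; python3 -m jog '[[[-0.5,0,0],0],[[-0.5,0,0],0],[[0,0,0],0]]'; python3 -m jog '[[[-0.5,0,0],0],[[-0.5,0,0],0],[[0,0,0],0]]'
```

```text
time: 19.45
tcp_pos: [607.8, -263.4, 93.8]
orientation: [0.0, 0.982, 0.188, 0.0]
ft_force: [-0.3, 0.9, -5.2]
finger_gap: 25.5
time: 19.82
tcp_pos: [602.1, -266.0, 96.4]
orientation: [0.001, 0.982, 0.188, 0.004]
ft_force: [11.1, 9.7, 9.7]
finger_gap: 25.6
time: 20.2
tcp_pos: [594.4, -269.1, 98.1]
orientation: [0.002, 0.982, 0.188, 0.006]
ft_force: [17.2, 16.6, 21.7]
finger_gap: 26.0
```

```bash
cat > tilt.py <<'E'
from fit import *
import sys,itertools
V=np.array(list(itertools.product((-15,15),(-13,13),(58,102))),float)-[0,0,88]
def tilt(tag,show=True):
    c=load(tag);h=cv2.cvtColor(c["frame"],cv2.COLOR_RGB2HSV)
    m=(cv2.inRange(h,(0,150,40),(8,255,255))|cv2.inRange(h,(172,150,40),(180,255,255)))
    m=cv2.morphologyEx(m,cv2.MORPH_OPEN,np.ones((3,3)))
    n,l,st,ce=cv2.connectedComponentsWithStats(m);d=np.linalg.norm(ce-[286,300],axis=1);d[st[:,4]<1500]=999;d[0]=999;i=d.argmin()
    m=(l==i).astype(np.uint8);q=dict(c);q["T"]=c["T_tool_cam"]
    def im(v):
        r=R.from_euler("Y",-v[2],degrees=True).apply(V)*[-1,1,-1]+[v[0],1,v[1]]
        p=cv2.convexHull(np.float32([proj(q,x) for x in r]))
        z=np.zeros(m.shape,np.uint8);cv2.fillConvexPoly(z,np.int32(np.round(p*16)),1,shift=4);return z
    # silhouette of the block cut off by crossbar/fingers is ignored: compare only rows of the mask
    best=[]
    for t in range(-10,46,3):
        for x in np.arange(-6,6.1,2):
            for z in np.arange(-25,-12,2.0):
                z1=im((x,z,t));best.append((int((z1!=m).sum()),t,x,z))
    best.sort();print(tag,st[i],best[:6]);return best[0]
E
python3 - <<'E'
from tilt import *
tilt("w8");grab("wrist","w9");tilt("w9");print(arm.read_state()["wrist_torque"],arm.read_state()["ft_force"])
E
```

```text
w8 [ 245  259   74   85 6105] [(122, 29, np.float64(0.0), np.float64(-17.0)), (185, 38, np.float64(-2.0), np.float64(-17.0)), (205, 35, np.float64(0.0), np.float64(-19.0)), (244, 26, np.float64(2.0), np.float64(-19.0)), (248, 23, np.float64(0.0), np.float64(-15.0)), (273, 32, np.float64(-2.0), np.float64(-15.0))]
w9 [ 244  254   76   88 6554] [(155, 29, np.float64(4.0), np.float64(-21.0)), (155, 38, np.float64(2.0), np.float64(-21.0)), (209, 23, np.float64(4.0), np.float64(-19.0)), (237, 35, np.float64(4.0), np.float64(-23.0)), (276, 26, np.float64(4.0), np.float64(-19.0)), (282, 32, np.float64(2.0), np.float64(-19.0))]
[ 3.06696435 -2.38326219 -0.09366354] [16.78011477 16.80083677 22.02255247]
```

Contact came where predicted (L≈58 mm), but one-sided and pushing upward. The gauge slid in the pads and did not turn, and the tilt fit still gives about 30–38°. I'll back off and instead hold it low over bare bench, ease the grip, and let its weight swing it upright.

```bash
python3 -m jog '[[[0.5,0,-0.2],0],[[1.5,0,0],0],[[2,0,0],0],[[1,0,0],0],[[0,0,0.5],0],[[0,0,0.8],0],[[0,0,0.5],0],[[0,0,0],0],[[0,0,0],0]]'; python3 -m jog '[[[0,0,0],0],[[0,0,0],0]]' 0.73;  python3 - <<'E'
from tilt import *
grab("wrist","w10");tilt("w10");print(arm.read_state()["wrist_torque"],arm.read_state()["ft_force"])
E
```

```text
time: 21.38
tcp_pos: [636.0, -252.1, 77.8]
orientation: [0.0, 0.982, 0.188, 0.0]
ft_force: [0.7, -0.2, -5.2]
finger_gap: 25.5
time: 21.62
tcp_pos: [636.1, -251.9, 77.8]
orientation: [0.0, 0.982, 0.188, 0.0]
ft_force: [-0.0, 0.2, -4.8]
finger_gap: 25.5
w10 [ 244  254   76   89 6592] [(167, 29, np.float64(4.0), np.float64(-21.0)), (177, 38, np.float64(2.0), np.float64(-21.0)), (223, 23, np.float64(4.0), np.float64(-19.0)), (232, 35, np.float64(2.0), np.float64(-21.0)), (249, 32, np.float64(4.0), np.float64(-23.0)), (257, 35, np.float64(4.0), np.float64(-23.0))]
[ 0.07946209 -0.04318584 -0.03993323] [-0.00581712  1.13362168 -5.16709588]
```

```bash
cat > m.py <<'E'
from h import *
import sys
c=grab("wrist",sys.argv[1]);h=cv2.cvtColor(c["frame"],cv2.COLOR_RGB2HSV)
m=(cv2.inRange(h,(0,150,40),(8,255,255))|cv2.inRange(h,(172,150,40),(180,255,255)));m[:,:220]=0;m[:,345:]=0;m[:200]=0;m=cv2.morphologyEx(m,cv2.MORPH_OPEN,np.ones((3,3)))
n,l,st,ce=cv2.connectedComponentsWithStats(m);i=1+st[1:,4].argmax();print("red",st[i],arm.read_state()["ft_force"].round(1))
E
for o in 1; do python3 -m jog '[[[0,0,0],0]]' 0.715; python3 m.py a1;  python3 -m jog '[[[0,0,0],0]]' 0.705; python3 m.py a2; python3 -m jog '[[[0,0,0],0]]' 0.70; python3 m.py a3; done | grep -v -e orient -e tcp
```

```text
time: 21.8
ft_force: [0.7, 0.3, -4.6]
finger_gap: 25.9
red [ 244  254   76   89 6591] [-0.7  1.2 -4.9]
time: 21.98
ft_force: [-0.0, 0.1, -5.7]
finger_gap: 25.7
red [ 244  254   76   89 6591] [ 0.6 -0.2 -4.6]
time: 22.15
ft_force: [0.1, -0.9, -4.3]
finger_gap: 25.8
red [ 244  254   76   89 6586] [-0.3 -0.  -6.1]
```

```bash
{ python3 -m jog '[[[0,0,0],0]]' 0.696; python3 m.py a1;  python3 -m jog '[[[0,0,0],0]]' 0.692; python3 m.py a2; python3 -m jog '[[[0,0,0],0]]' 0.689; python3 m.py a3; python3 -m jog '[[[0,0,0],0]]' 0.686; python3 m.py a4; } | grep -v -e orient -e tcp -e ft
```

```text
time: 22.32
finger_gap: 26.4
red [ 247  250   70   84 5729] [-0.4 -0.3 -2.5]
time: 22.5
finger_gap: 26.2
red [ 248  253   67   96 5985] [0.6 0.5 0.1]
time: 22.68
finger_gap: 26.5
red [ 250  294   64  100 5501] [ 0.3 -0.1  0.6]
time: 22.85
finger_gap: 27.0
red [ 249  271   66  107 6432] [ 0.2 -1.8 -0.6]
```

```bash
cat > t2.py <<'E'
from tilt import *
from scipy.optimize import differential_evolution as DE
def tf(tag,bounds):
    c=load(tag);h=cv2.cvtColor(c["frame"],cv2.COLOR_RGB2HSV)
    red=cv2.inRange(h,(0,150,25),(8,255,255))|cv2.inRange(h,(172,150,25),(180,255,255));red[:,:220]=0;red[:,345:]=0;red[:200]=0
    red=cv2.morphologyEx(red,cv2.MORPH_OPEN,np.ones((3,3)))>0
    s=c["frame"].astype(int);wht=((s.min(2)>75)&(s.max(2)-s.min(2)<22))
    q=dict(c);q["T"]=c["T_tool_cam"]
    bx=lambda lo,hi:np.array(list(itertools.product(*zip(lo,hi))),float)-[0,0,88]
    RB=bx((-15,-13,58),(15,13,102));WB=[bx((-20,-42,46),(20,42,58)),bx((-20,-42,0),(20,-30,58)),bx((-20,30,0),(20,42,58))]
    def im(B,v):
        r=R.from_euler("Y",-v[2],degrees=True).apply(B)*[-1,1,-1]+[v[0],1,v[1]]
        z=np.zeros(red.shape,np.uint8);cv2.fillConvexPoly(z,np.int32(np.round(cv2.convexHull(np.float32([proj(q,x) for x in r]))*16)),1,shift=4);return z>0
    def cost(v):
        a=im(RB,v);w=np.any([im(b,v) for b in WB],0)&~a
        return (a!=red).sum()+0.5*(wht&~w)[200:,150:420].sum()
    r=DE(cost,bounds,seed=1,maxiter=40,popsize=12,tol=1e-6);print(tag,"x,z,tilt",r.x.round(1),int(r.fun),"red",red.sum());return r.x
if __name__=="__main__":
    for t in sys.argv[1:]: tf(t,[(-15,15),(-35,0),(-60,80)])
E
python3 -m jog '[[[0,0,0],0],[[0,0,0],0]]' ; python3 m.py a5; python3 t2.py w8 a3 a4 a5
```

```text
time: 23.15
tcp_pos: [636.0, -251.9, 77.6]
orientation: [0.0, 0.982, 0.188, -0.0]
ft_force: [-0.7, -0.1, 0.2]
finger_gap: 27.0
red [ 250  274   65  108 6458] [-0.3  0.5  0.1]
w8 x,z,tilt [ -0.3 -19.3  36. ] 331 red 6113
a3 x,z,tilt [-15.  -22.1  25.7] 2583 red 5747
a4 x,z,tilt [-15. -13.  11.] 757 red 6622
a5 x,z,tilt [-15.  -15.8  11.3] 967 red 6687
```

Run:
```python
from t2 import *
for t in ("a4","a5"): tf(t,[(-45,15),(-35,25),(-60,80)])
c=load("a5");cv2.imwrite("pics/a5.png",cv2.resize(c["frame"][150:420,110:470,::-1],(720,540)))
```

```text
a4 x,z,tilt [-30.8  -4.8 -45.6] 838 red 6622
a5 x,z,tilt [-33.3  -3.6 -41. ] 725 red 6687
```

View pics/a5.png

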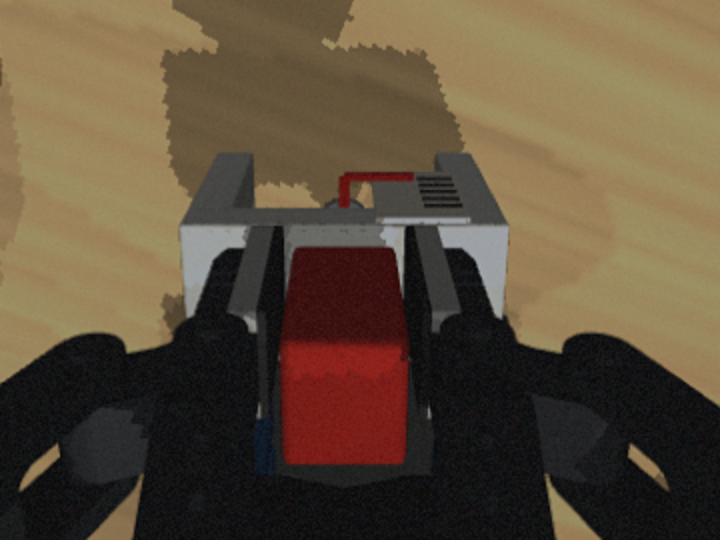

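My twelfth and last view shows the gauge resting on the bench between the loose pads. The grip top face is at (283–407, 345–463), the crossbar's back edge is at y=225 (x 181–507), and the leg ends are at y=154. I'll fit its pose from these points.

Run:
```python
from fit import *
C=[((-15,-13,102),(283,345)),((-15,13,102),(407,343)),((15,-13,102),(285,463)),((15,13,102),(405,463)),((-15,-13,58),(296,247)),((-15,13,58),(393,247)),((-20,-42,58),(181,225)),((-20,42,58),(507,225)),((-20,-42,0),(218,154)),((-20,-30,0),(252,153)),((-20,30,0),(435,153)),((-20,42,0),(470,153))]
c=load("a5");A=lambda b:(110+b[0]/2,150+b[1]/2)
for t in(-30,0,30):fit(c,C,A,t)
```

```text
[-23.65   1.08  -6.71   0.73] [[-1.3, -0.7], [1.1, 0.2], [-0.4, 0.5], [0.2, 0.4], [-0.7, -1.2], [0.6, -1.2], [0.7, 1.1], [-0.3, 0.9], [0.8, -0.4], [1.6, 0.1], [-1.0, -0.0], [-0.8, -0.0]]
[-23.65   1.08  -6.71   0.73] [[-1.3, -0.7], [1.1, 0.2], [-0.4, 0.5], [0.2, 0.4], [-0.7, -1.2], [0.6, -1.2], [0.7, 1.1], [-0.3, 0.9], [0.8, -0.4], [1.6, 0.1], [-1.0, -0.0], [-0.8, -0.0]]
[-23.65   1.08  -6.71   0.73] [[-1.3, -0.7], [1.1, 0.2], [-0.4, 0.5], [0.2, 0.4], [-0.7, -1.2], [0.6, -1.2], [0.7, 1.1], [-0.3, 0.9], [0.8, -0.4], [1.6, 0.1], [-1.0, -0.0], [-0.8, -0.0]]
```

The gauge stands upright on the bench (tilt 0.7°), 24 mm towards the robot from the jaw centre. I'll regrip it squarely there.

```bash
python3 -m jog '[[[0,0,0],0],[[0,0,0],0],[[0,0,0],0],[[-0.8,0,0],0],[[-1,0,0],0],[[-0.55,0,0.3],0],[[0,0,0.7],0],[[0,0,0],0],[[0,0,0],0]]' 0.5; python3 m.py b1;python3 -m jog '[[[0,0,0],0],[[0,0,0],0],[[0,0,0],0],[[0,0,0],0]]' 1 30; python3 m.py b2
python3 - <<'E'
from t2 import *
for t in ("b1","b2"): tf(t,[(-6,6),(-28,-10),(-30,40)])
E
```

```text
time: 24.32
tcp_pos: [614.4, -260.5, 67.5]
orientation: [-0.0, 0.982, 0.188, -0.0]
ft_force: [-0.9, -0.1, -0.4]
finger_gap: 43.0
red [ 246  241   73  115 7777] [-0.2 -0.3  0. ]
time: 24.88
tcp_pos: [614.4, -260.6, 67.8]
orientation: [0.0, 0.982, 0.188, 0.0]
ft_force: [0.4, 0.1, 1.8]
finger_gap: 25.5
red [ 245  240   74  115 7657] [1.1 0.9 0.9]
b1 x,z,tilt [ -2.5 -15.5  -0. ] 501 red 8007
b2 x,z,tilt [ -0.4 -17.6   3. ] 584 red 7899
```

```bash
python3 -m jog '[[[0,0,-0.5],0],[[0,0,-1.5],0],[[0,0,-3],0],[[0,0,-4],0],[[0,0,-4],0],[[0,0,-4],0],[[0,0,-2],0],[[0,0,-1],0],[[0,0,0],4.3],[[0,0,0],4.3],[[0,0,0],0],[[0,0,0],0]]'; python3 m.py b3
python3 - <<'E'
from t2 import *
tf("b3",[(-6,6),(-28,-10),(-30,40)])
to([571.3,-6.3,267],13.1)
E
```

```text
time: 26.42
tcp_pos: [614.0, -260.5, 267.2]
orientation: [-0.0, 0.993, 0.114, -0.0]
ft_force: [-0.6, -0.9, -5.2]
finger_gap: 25.6
red [ 245  240   74  116 7756] [-1.8 -0.1 -5.3]
b3 x,z,tilt [ -0.8 -16.9   2.2] 608 red 8042
tcp [ 614.1 -260.5  267.3] yaw 13.13 shift cm [  1.61 -25.73   0.04] turn deg 0.03
```

```bash
python3 -m jog '[[[0.1,-0.7,0],0],[[0.2,-2,0],0],[[0.2,-3.5,0],0],[[0.2,-4.5,0],0],[[0.2,-4.5,0],0],[[0.2,-4,0],0],[[0.2,-3.3,0],0],[[0.2,-2,0],0],[[0.1,-0.9,0],0],[[0.1,-0.3,0],0],[[0,0,0],0],[[0,0,0],0]]'; python3 -m jog '[[[0,0,1],0],[[0,0,2.5],0],[[0,0,3],0],[[0,0,3],0],[[0,0,2],0],[[0,0,1],0],[[0,0,0.5],0],[[0,0,0],0],[[0,0,0],0]]'
python3 - <<'E'
from h import *
to([571.9,-6.1,92.8],13.1)
grab("wrist","d1");grab("scene","sd1")
E
```

```text
time: 27.98
tcp_pos: [572.8, -7.1, 267.5]
orientation: [0.0, 0.994, 0.113, -0.0]
ft_force: [-0.1, 0.4, -5.1]
finger_gap: 25.9
time: 29.1
tcp_pos: [573.0, -6.4, 138.2]
orientation: [0.0, 0.994, 0.114, 0.001]
ft_force: [-0.9, -0.4, -3.6]
finger_gap: 25.8
tcp [573.   -6.4 138.2] yaw 13.06 shift cm [-0.1  -0.06  4.54] turn deg -0.04
```

```bash
python3 -m jog '[[[-0.1,-0.05,0.4],0],[[0,0,0.8],0],[[0,0,0.8],0],[[0,0,0.8],0],[[0,0,0.7],0],[[0,0,0.4],0],[[0,0,0.2],0],[[0,0,0],0],[[0,0,0],0]]'; python3 -m jog '[[[0,0,0.1],0],[[0,0,0.1],0],[[0,0,0],0],[[0,0,0],0]]'
```

```text
time: 30.32
tcp_pos: [571.6, -6.1, 96.8]
orientation: [0.0, 0.994, 0.114, 0.0]
ft_force: [-2.0, 0.4, -3.7]
finger_gap: 25.2
time: 30.82
tcp_pos: [571.6, -6.2, 94.6]
orientation: [0.0, 0.994, 0.114, 0.0]
ft_force: [-0.7, -0.3, -4.1]
finger_gap: 25.8
```

```bash
python3 -m jog '[[[0,0,0.1],0],[[0,0,0.05],0],[[0,0,0],0]]';python3 -m jog '[[[0,0,0.05],0],[[0,0,0],0],[[0,0,0],0]]';python3 -m jog '[[[0,0,0.05],0],[[0,0,0],0],[[0,0,0],0]]'
```

```text
time: 31.2
tcp_pos: [571.6, -6.2, 93.0]
orientation: [0.0, 0.994, 0.114, 0.0]
ft_force: [0.5, 0.1, -3.2]
finger_gap: 25.1
time: 31.58
tcp_pos: [571.7, -6.1, 92.7]
orientation: [0.0, 0.994, 0.114, 0.0]
ft_force: [-1.0, 0.6, -0.2]
finger_gap: 25.8
time: 31.95
tcp_pos: [571.7, -6.1, 92.7]
orientation: [0.0, 0.994, 0.114, 0.0]
ft_force: [-1.5, 0.3, 7.0]
finger_gap: 25.7
```

```bash
python3 -m jog '[[[0,0,0],0],[[0,0,0],0]]' 0.69; python3 -m jog '[[[0,0,0],0],[[0,0,0],0],[[0,0,0],0]]' 0.6; python3 m.py e1; python3 -m jog '[[[0,0,0],0],[[0,0,0],0],[[0,0,0],0]]' 0.4
python3 - <<'E'
from t2 import *
tf("d1",[(-6,6),(-28,-10),(-30,40)]);tf("e1",[(-8,8),(-28,-10),(-30,40)])
E
```

```text
time: 32.2
tcp_pos: [571.8, -6.2, 92.1]
orientation: [0.0, 0.994, 0.114, 0.0]
ft_force: [-0.2, -0.4, -0.2]
finger_gap: 26.5
time: 32.58
tcp_pos: [571.6, -6.1, 92.0]
orientation: [0.0, 0.994, 0.114, -0.0]
ft_force: [-0.1, 0.0, -0.3]
finger_gap: 34.3
red [ 246  241   73  116 7820] [-0.  -0.5 -0.6]
time: 33.0
tcp_pos: [571.6, -6.1, 92.1]
orientation: [0.0, 0.994, 0.114, -0.0]
ft_force: [-0.7, 0.4, 0.1]
finger_gap: 51.4
d1 x,z,tilt [ -1.8 -15.6  -0. ] 3416 red 7957
e1 x,z,tilt [ -1.9 -16.6  -1.3] 5854 red 8067
```

```bash
python3 -m jog '[[[0,0,-0.5],0],[[0,0,-2],0],[[0,0,-3],0],[[-0.5,0,-4],0],[[-1,0,-4],0],[[-1,0,-2],0],[[-0.5,0,-1],0],[[0,0,0],0],[[0,0,0],0]]'
python3 - <<'E'
from t2 import *
np.set_printoptions(precision=1,suppress=True)
c=grab("wrist","f1");s=grab("scene","sf1");grab("top","tf1")
def red(c,box):
    h=cv2.cvtColor(c["frame"],cv2.COLOR_RGB2HSV);m=cv2.inRange(h,(0,150,40),(7,255,255))|cv2.inRange(h,(173,150,40),(180,255,255))
    m=cv2.morphologyEx(m,cv2.MORPH_OPEN,np.ones((2,2)));n,l,st,ce=cv2.connectedComponentsWithStats(m);return m>0,[(st[i].tolist(),ce[i].round(0).tolist()) for i in range(1,n) if st[i,4]>box]
for c,b in((c,300),(s,40)): print(red(c,b)[1])
# pose fit of upright/tilted gauge in world by red mask in wrist view
m,_=red(c:=load("f1"),300);n,l,st,ce=cv2.connectedComponentsWithStats(m.astype(np.uint8));p0=proj(c,np.array([571,-7,125]));k=1+np.argmin(np.linalg.norm(ce[1:]-p0,axis=1)+1e3*(st[1:,4]<300));m=l==k
V=np.array(list(itertools.product((-15,15),(-13,13),(58,102))),float)
def im(v):
    P=R.from_euler("ZYX",[v[2],v[3],v[4]],degrees=True).apply(V)+[v[0],v[1],25]
    z=np.zeros(m.shape,np.uint8);cv2.fillConvexPoly(z,np.int32(np.round(cv2.convexHull(np.float32([proj(c,x) for x in P]))*16)),1,shift=4);return z>0
r=DE(lambda v:(im(v)!=m).sum(),[(555,590),(-20,10),(3,23),(-8,8),(-8,8)],seed=1,maxiter=60);print("gauge x,y,yaw,tilts",r.x,r.fun,m.sum())
E
```

```text
time: 34.12
tcp_pos: [542.3, -12.9, 255.9]
orientation: [-0.0, 0.994, 0.114, -0.001]
ft_force: [-0.2, 0.7, -0.6]
finger_gap: 51.0
[([0, 93, 67, 134, 5703], [37.0, 168.0]), ([445, 135, 42, 34, 1070], [466.0, 151.0]), ([267, 138, 33, 44, 1395], [283.0, 159.0])]
[([505, 0, 51, 58, 1362], [527.0, 32.0]), ([493, 26, 11, 20, 156], [498.0, 35.0]), ([496, 69, 16, 22, 266], [504.0, 80.0]), ([243, 183, 12, 12, 98], [249.0, 188.0]), ([259, 209, 7, 8, 45], [262.0, 212.0]), ([144, 210, 12, 11, 116], [150.0, 215.0]), ([304, 218, 9, 18, 138], [308.0, 226.0]), ([394, 236, 49, 34, 1171], [415.0, 252.0]), ([135, 238, 17, 13, 200], [143.0, 244.0]), ([451, 263, 10, 9, 44], [457.0, 268.0]), ([465, 369, 56, 13, 582], [492.0, 375.0])]
gauge x,y,yaw,tilts [568.9 -14.4  12.6   3.4  -3. ] 83.0 1395
```

Run:
```python
from t2 import *
np.set_printoptions(precision=1,suppress=True)
c=load("f1");h=cv2.cvtColor(c["frame"],cv2.COLOR_RGB2HSV)
def hull(lo,hi,v):
    P=R.from_euler("ZYX",[v[2],v[3],v[4]],degrees=True).apply(np.array(list(itertools.product(*zip(lo,hi))),float))+[v[0],v[1],25]
    z=np.zeros(h.shape[:2],np.uint8);cv2.fillConvexPoly(z,np.int32(np.round(cv2.convexHull(np.float32([proj(c,x) for x in P]))*16)),1,shift=4);return z>0
red=cv2.inRange(h,(0,150,40),(7,255,255))|cv2.inRange(h,(173,150,40),(180,255,255));red[:,:230]=0;red[:,340:]=0;red=cv2.morphologyEx(red,cv2.MORPH_OPEN,np.ones((2,2)))>0
f=lambda v:(hull((-15,-13,58),(15,13,102),v)!=red).sum()
r=DE(lambda v:f([*v,0,0]),[(555,590),(-20,10),(3,23)],seed=1);print("upright fit",r.x,r.fun)
org=cv2.inRange(h,(9,150,60),(22,255,255));org[:,:230]=0;org[:,340:]=0
n,l,st,ce=cv2.connectedComponentsWithStats(org)
for i in range(1,n):
    if st[i,4]>60:
        ct=np.argwhere(l==i)[:,::-1];W=np.array([pix(c,p,45)[:2] for p in ct],np.float32);print(st[i],cv2.minAreaRect(W))
# crossbar + white pixels
s=c["frame"].astype(int)
u=np.array([np.cos(np.radians(13)),np.sin(np.radians(13))]);w=np.array([-u[1],u[0]])
for z,name in((83,"crossbar top z=83"),):
    for k in (-60,-55,-50,-47,-44,-42,-40,-37,-34,34,37,40,42,44,47,50,55,60):
        p=np.array([570.5,-7])+w*k;q=proj(c,[*p,z]);print(k,s[int(round(q[1])),int(round(q[0]))].tolist(),end=" ")
```

```text
upright fit [571.8  -8.3  12.4] 195.0
[ 265   92   34   38 1134] ((607.1424560546875, 1.365518569946289), (34.3501091003418, 31.567955017089844), 12.994864463806152)
[267 180  31  23 646] ((529.5357666015625, -17.003278732299805), (23.3690128326416, 31.026851654052734), 13.002141952514648)
-60 [108, 107, 106] -55 [105, 103, 102] -50 [107, 106, 103] -47 [104, 102, 103] -44 [109, 109, 107] -42 [158, 160, 164] -40 [152, 157, 160] -37 [150, 153, 158] -34 [150, 155, 159] 34 [150, 154, 157] 37 [147, 153, 156] 40 [154, 158, 156] 42 [101, 99, 97] 44 [98, 99, 97] 47 [103, 101, 100] 50 [103, 103, 100] 55 [103, 102, 100] 60 [100, 98, 97]
```

Run:
```python
from t2 import *
np.set_printoptions(precision=2,suppress=True)
c=load("f1");h=cv2.cvtColor(c["frame"],cv2.COLOR_RGB2HSV);s=c["frame"].astype(int)
def hull(lo,hi,v):
    P=R.from_euler("ZYX",v[3:],degrees=True).apply(np.array(list(itertools.product(*zip(lo,hi))),float))+v[:3]
    z=np.zeros(h.shape[:2],np.uint8);cv2.fillConvexPoly(z,np.int32(np.round(cv2.convexHull(np.float32([proj(c,x) for x in P]))*16)),1,shift=4);return z>0
red=cv2.inRange(h,(0,150,40),(7,255,255))|cv2.inRange(h,(173,150,40),(180,255,255));red[:,:230]=0;red[:,340:]=0;red=cv2.morphologyEx(red,cv2.MORPH_OPEN,np.ones((2,2)))>0
wh=(s.min(2)>128)&(s.max(2)-s.min(2)<25);wh[:120]=0;wh[230:]=0;wh[:,:200]=0;wh[:,370:]=0
ys,xs=np.where(wh);print("white",wh.sum(),xs.min(),xs.max(),ys.min(),ys.max(),"rows",[(y,int(xs[ys==y].min()),int(xs[ys==y].max())) for y in range(ys.min(),ys.max()+1,6) if (ys==y).any()])
def f(v):
    a=hull((-15,-13,58),(15,13,102),v);b=hull((-20,-42,58),(20,42,58),v)&~a
    return (a!=red).sum()+(b!=wh).sum()
for fz in (False,True):
    B=[(560,582),(-18,4),(20,32) if fz else (24.99,25.01),(8,18),(-6,6),(-6,6)]
    r=DE(f,B,seed=2,maxiter=80);print(fz,r.x,r.fun)
```

```text
white 2397 235 329 129 175 rows [(129, 292, 317), (135, 235, 329), (141, 235, 329), (147, 235, 328), (153, 235, 328), (159, 236, 328), (165, 236, 328), (171, 236, 327)]
False [572.03  -7.37  25.01  13.93   0.63  -0.29] 942.0
True [572.51  -7.06  20.56  13.31  -0.19  -0.07] 852.0
```

The fit with red grip and crossbar together gives the gauge upright (0.6° and 0.3°), square, and about 1 mm from the scale's middle. The arm is clear, so I'm handing in.

```bash
python3 -c "
from h import *
print(arm.read_state()['ft_force'].round(1));print(arm.finish_job())"
```

```text
[ 0.6  0.2 -0.1]
the job is handed in; nothing more can be done
None
```

I laid the orange scale on the tang and left the gauge standing astride it. The job was handed in at about 34 s, with no verdict reported.

**Scale:** I placed it and let it go. The last wrist picture puts its centre at about (571, -7) mm and 13.0°. The tang, measured before placing, was at (570, -7) mm and 13.1°, so the scale is within about 1 mm and flush.

**Gauge:** The tool can only turn about its own vertical axis, so the gauge came out of the stand still tipped 35° and had to be turned upright in the jaws.
- **First try:** Pulling it against the back of the fixed stand failed. It met one-sided force of about 30 N and slid in the pads without turning, so I backed off.
- **What worked:** I eased the grip low over bare bench. It slipped the last few millimetres onto the bench there and settled upright. I regripped it squarely, carried it over and lowered it in the hand. Sole contact came at the predicted height with 7 N, and then I released it.

**Last checks:**
- **Gauge position:** upright within about 1°, yaw about 13–14°, and its foot about 1–1.5 mm from the scale's middle.
- **Fits that disagreed:** a fit using only the red grip block, with tilt left free, gave 3° each way and about 7 mm off. The fit that added the crossbar gave 0.6° and 0.3°, so I trusted that one. Letting its height go free gave 4.5 mm too low with no tilt; I put that down to poor height resolution.
- **Not measured:** I did not read the foot directly. The sole contact height implies the right stack. I also took no last measurement of the black scale, bottle, tin or jar. I felt no unexpected contact near them; the only collision was with the stand.

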